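# Set the cyclone cup to the click of its dock switch and close the gate

### The job

Slide the grey cyclone cup forward along its dock, without lifting it, until it presses the roller lever of the switch just far enough to click: the pointer stands in the green field and never goes on into the red. Leave the cup there and then swing the yellow gate bar fully shut behind it. Do not disturb the filter cartridge, the brush or the crevice nozzle.

Things in the scene. Friction and masses are not known exactly. Their poses are not given: they have to be found in the camera images.
- dock: Fixed dock: black floor plate 8 mm thick between grey guide walls 34 mm high, 12 mm thick, 120 mm apart inside, x = -210 to 190 mm. Origin on the bench (z = 0) on the channel's centre line. +x: the way the cup slides, to the roller lever and a white end housing 105 mm high; +y: the gate's side; -y: the switch's side. Click: cup centre at dock x = 40 mm; red from 50 mm; aim at 45 mm.
- cup_mid (a point): Loose cyclone cup, about 0.5 kg: foot 130 mm long (x), 112 mm wide, 28 mm high; round grey body 98 mm across with dark lid; 111 mm high in all. Point: on the body's axis over the foot's centre, 55 mm above its underside. Axes as the dock's. The foot's flat front, 65 mm ahead, pushes the roller. It starts 90 to 160 mm short of the click; friction keeps it where it is left.
- cup_handle (a point): Centre of the cup's red upright handle plate at its rear: 14 mm thick along x, 36 mm wide, 66 mm high (14 to 80 mm above the bench). Its rear face is 97 mm behind the cup's centre; 34 mm of space to the cup's body, bridged at top and foot.
- roller_lever (a joint): Angle of the switch's roller lever (rad): 0 = free, grows as the roller is pushed to dock +x. Clicks at 0.35; green 0.35 to 0.47, then red; stop at 0.8. The foot first touches it with the cup's centre at dock x = 9 mm; near the click each mm of cup travel turns it 0.011 rad. Springs back when let go (about 1 N at the roller).
- lever_pivot (a point): Vertical pivot of the lever, dock (119, -82) mm, on a white block 30 mm high (y = -72 to -182 mm). The arm reaches 90 mm across the channel; at 0 it leans 0.35 rad towards dock -x, at the click it is square across. A dark pointer 100 mm long points the opposite way over a scale: grey, green (clicked), red (too far).
- roller (a point): Centre of the orange roller at the arm's end, 28 mm in diameter, 16 to 38 mm above the bench.
- gate (a joint): Angle of the yellow gate bar (rad): 0 = open, lying over the guide wall towards dock -x; pi/2 = fully shut (its stop), square across the channel. Positive is anticlockwise from above. Vertical hinge, stays where it is left (0.05 N m of friction). Starts at 0 to 0.3.
- gate_hinge (a point): Hinge axis of the gate at the bar's mid height, dock (-70, 66, 56) mm. The bar is 125 mm long from here, 18 mm wide, 44 to 68 mm above the bench, 10 mm clear of the guide wall below it. Shut, its front face is at dock x = -61 mm, 4 mm behind the handle of a cup just at the click.
- gate_tip (a point): Free end of the gate bar, 125 mm from the hinge, at mid height (56 mm above the bench).
- cartridge_mid (a point): Bystander: white pleated filter cartridge, 80 mm in diameter, 110 mm high, standing; its centre.
- brush_mid (a point): Bystander: nylon brush with beech handle, 190 mm long, 40 mm wide, 38 mm high, bristles down, handle to its -x; its middle.
- nozzle_mid (a point): Bystander: clear crevice nozzle, 182 mm long, up to 41 mm wide and high, lying; its middle.
Mind the look-alikes: they are no part of the job. Leave any orange look-alike of the part that bears cup_mid alone.

How it is judged:
By the outcome, as a careful person would: the job done as asked, in the order asked, and still so for the second after the job is handed in, with the robot touching nothing.
It also fails if it takes over 58 s, if anything falls off the work surface, if the arm or the gripper's body presses on something with over 40 N, if the wrist force passes 120 N, or if a joint passes its speed limit or range.

### The arm

A 7-joint arm with a two-finger parallel gripper is mounted at the origin on the work surface. World frame = base frame: x ahead of the robot, y to its left, z up, the work surface at z = 0. Lengths are in m, angles in rad, forces in N, time in s.
With the tool pointing down it reaches from about 0.425 to 0.925 m from the base axis. Payload 6.8 kg.
Tool frame: the origin (TCP) lies between the finger pads; the fingertips stand 17 mm ahead of it and the grasp point (between the pads) lies 2 mm behind it; z points along the fingers, x is the direction in which the jaws open and shut, and the axes are right-handed (so a half turn about z gives the same grasp; the last joint's range is limited). The gripper opens to 85 mm and grips with 20 to 120 N. Pads are 22 mm wide; open, the fingers measure 114 mm over their backs; the gripper's body (76 mm by 85 mm) begins 54 mm behind the grasp point. The pads swing forward as they close: fully open they stand 13 mm farther back than shut.
Start: joints at [1.056, 0.477, 0.022, 1.555, -0.011, 1.109, -0.083], TCP at [0.267, -0.62, 0.248] pointing down, gripper open.
Joint ranges: [-2.96, 2.96], [-0.34, 2.1], [-1.41, 1.46], [0.24, 2.44], [-1.37, 4.51], [0.17, 1.92], [-2.96, 2.96]. Speed limits (rad/s): [2.39, 2.39, 3.14, 3.14, 3.14, 3.14, 3.14].

### API

Orientations are given as a unit quaternion [w, x, y, z].
In Python, from station import readout, read_camera, get_calibration, bot, models gives the robot as it stands.
- The arm moves only by the tool carry_out, never from a script. Its argument "deltas" is a list of rows, each a list of 2 entries, a list of its own where there are three numbers: the shift along the tool's x, y, z in cm, then the turn about the tool's z in degrees. A call has 1 to 10 rows; each row is the pose to reach, as a shift and turn from the pose measured when the call began, along the tool's axes at that moment; what a row does not reach only later rows make up. A row lasts 1/8 s, in which the tool goes at most 62.5 mm and 10.7 degrees, less where a joint would pass 70% of its speed; a pose out of reach is approached as far as the arm can. A call with a gripper value outside its range is refused whole. "hand" is the opening, from 0 (shut) to 1 (fully open), set as the call begins (left out, the last holds). The fingers move at their own pace and stop on an object; "newtons" is the grip in N (left out, the last holds). Time passes only in rows, so rows that repeat a pose let the fingers close. It gives the time, the measured TCP pose, the force and the opening at its end, in the units of the state.
- readout.get_obs(): the state, without advancing time (a new reading comes with each control period).
- read_camera(name): name is "side" or "top" or "wrist"; returns the picture (420x560x3 uint8, red, green, blue); there is no depth.
- get_calibration(name): a dict with "fov_y" (degrees; the focal length in pixels is half the picture's height over the tangent of half this angle, whatever the lens; pixels are square), "cx", "cy" (the principal point, pixels), "world_from_camera" (4x4, takes a point from camera to world coordinates). Camera axes: x right, y down, z forward; pixel columns grow to the right and rows downward; lengths in m; the calibration is good to about 2 mm. A picture is of the moment at which its call begins: read the wrist's pose just before it. get_calibration takes no time and is no camera call; for the wrist camera it gives the pose at the moment of the call.
- bot.hand_in(): hands the job in, once; it reports no verdict.
Trained networks look in the newest picture that a camera, given by its name, has taken for a name from the list of things; names that differ only in an ending like _2 or _b are one class to them, and where a whole thing is asked for, a point or a joint stands for the part that bears it (a point fixed in the world has none). Each returns a list of dicts, best first, with "score" (0 to 1); they miss things now and then, are a little off and sometimes report something else, mostly with a low value. They report only what shows in the picture. A call takes as long as a camera call. They do not tell look-alikes from the thing itself.
- models.spot_in(query, camera): "centre" ([row, column] in pixels, amid what is visible of it).
The state is a dict: "t": time; "q": joint angles; "joint_vel": joint speeds; "joint_torque": joint torques, N m; "eef_pos": TCP position; "tool_rot": TCP orientation; "contact_force": force on the tool from outside, world axes, zero at the start; "torque": the same for the moment, N m; "gripper_width": opening from 0.0 (shut) to 1.0 (fully open).
Only numpy, scipy, OpenCV 4.12 (cv2) and the standard library are available. Lean on these libraries where they do the work, as an engineer would, in place of code of your own. Each camera call takes 0.05 s, during which the arm holds its last target. There are 200 camera calls.

## Working session

There is one attempt and no reset: what is moved stays moved. The work goes in short steps, Python scripts to look and compute and a tool call to move; the robot and the scene stay as the last step left them, time stands still between calls to the robot, and variables do not carry over. Pictures are saved under pics/ and viewed, about 8 in all and at most 12, crops included, and the job is handed in when it is done.

Besides the shell and the picture viewer there is one more tool, called after "Request:" by a JSON object that holds its "name" and its "arguments", one argument or row to a line. carry_out: Moves the arm, as the interface text tells. Its arguments: {"type":"object","properties":{"deltas":{"type":"array"},"hand":{"type":"number"},"newtons":{"type":"number"}},"required":["deltas"]}

```bash
mkdir -p pics
cat > h.py <<'E'
import numpy as np, cv2
from station import readout, read_camera, get_calibration, bot, models
def save(cam,fn):
    im=read_camera(cam); cv2.imwrite('pics/'+fn,im[:,:,::-1]); return im
def K(c):
    f=210/np.tan(np.radians(c['fov_y'])/2); return f,c['cx'],c['cy']
def pix2w(cam,row,col,z,c=None):
    c=c or get_calibration(cam); f,cx,cy=K(c); T=np.array(c['world_from_camera'])
    d=T[:3,:3]@np.array([(col-cx)/f,(row-cy)/f,1]); o=T[:3,3]
    return o+d*(z-o[2])/d[2]
def w2pix(cam,p,c=None):
    c=c or get_calibration(cam); f,cx,cy=K(c); T=np.array(c['world_from_camera'])
    q=T[:3,:3].T@(np.array(p)-T[:3,3]); return np.array([cy+f*q[1]/q[2],cx+f*q[0]/q[2]])
E
python3 - <<'E'
from h import *
a=save('top','top0.png'); b=save('side','side0.png')
for cam in ('top','side'):
    c=get_calibration(cam); print(cam,c['fov_y'],c['cx'],c['cy'],np.round(c['world_from_camera'],3).tolist())
    for q,z in (('cup_mid',.063),('cup_handle',.047),('roller',.027),('lever_pivot',.03),('gate_hinge',.056),('gate_tip',.056),('cartridge_mid',.055),('brush_mid',.02),('nozzle_mid',.02),('dock',0.008)):
        for r in models.spot_in(q,cam)[:3]:
            print(q,round(r['score'],2),np.round(r['centre']),np.round(pix2w(cam,*r['centre'],z),3))
o=readout.get_obs(); print(o['t'],o['eef_pos'],o['tool_rot'],o['contact_force'])
E
```

```text
top 53.93800487182224 275.19296383107 207.13848461496784 [[0.022, -0.991, 0.132, 0.467], [-1.0, -0.022, 0.001, 0.046], [0.001, -0.132, -0.991, 1.204], [0.0, 0.0, 0.0, 1.0]]
cup_mid 0.72 [152. 303.] [ 0.777 -0.029  0.063]
cup_mid 0.57 [224. 304.] [ 0.574 -0.034  0.063]
cup_mid 0.17 [243. 309.] [ 0.52  -0.047  0.063]
cup_handle 0.68 [150. 306.] [ 0.788 -0.038  0.047]
cup_handle 0.57 [223. 305.] [ 0.579 -0.038  0.047]
roller 0.74 [203. 224.] [0.633 0.196 0.027]
roller 0.69 [264. 425.] [ 0.47  -0.38   0.027]
lever_pivot 0.87 [215. 224.] [0.596 0.193 0.03 ]
gate_hinge 0.9 [218. 229.] [0.587 0.176 0.056]
gate_tip 0.62 [244. 308.] [ 0.517 -0.045  0.056]
cartridge_mid 0.56 [188. 444.] [ 0.685 -0.429  0.055]
cartridge_mid 0.24 [243. 307.] [ 0.521 -0.043  0.055]
brush_mid 0.63 [268. 427.] [ 0.46  -0.387  0.02 ]
nozzle_mid 0.6 [221. 114.] [0.573 0.511 0.02 ]
dock 0.84 [220. 227.] [0.585 0.188 0.008]
dock 0.52 [245. 307.] [ 0.519 -0.047  0.008]
side 42.61901456526504 278.3048299041201 217.63927406743295 [[-0.792, -0.427, 0.436, -0.044], [-0.611, 0.545, -0.575, 0.884], [0.008, -0.722, -0.692, 1.0
[... 191 characters left out ...]
] [ 0.789 -0.017  0.047]
cup_handle 0.75 [205. 296.] [ 0.595 -0.039  0.047]
cup_handle 0.4 [249. 235.] [0.618 0.194 0.047]
roller 0.96 [246. 240.] [0.628 0.165 0.027]
lever_pivot 0.65 [255. 246.] [0.593 0.181 0.03 ]
gate_hinge 0.56 [254. 246.] [0.58  0.197 0.056]
gate_tip 0.87 [216. 318.] [ 0.516 -0.033  0.056]
cartridge_mid 0.84 [133. 345.] [ 0.67  -0.414  0.055]
brush_mid 0.89 [169. 392.] [ 0.474 -0.381  0.02 ]
nozzle_mid 0.97 [352. 163.] [0.557 0.512 0.02 ]
nozzle_mid 0.46 [253. 243.] [0.609 0.174 0.02 ]
dock 0.87 [252. 246.] [0.613 0.16  0.008]
1.1 [ 0.2670578  -0.61991864  0.24828668] [-2.42144893e-05  8.35349409e-01 -5.49719351e-01 -1.46798379e-05] [-0.48517711 -0.61995835 -0.00244042]
```

Run:
```python
import cv2,numpy as np
a=cv2.imread('pics/top0.png'); b=cv2.imread('pics/side0.png')
cv2.imwrite('pics/v1.png',cv2.resize(a[90:330,80:480],None,fx=2,fy=2,interpolation=cv2.INTER_CUBIC))
cv2.imwrite('pics/v2.png',cv2.resize(b[100:380,120:440],None,fx=2.1,fy=2.1,interpolation=cv2.INTER_CUBIC))
```

```text
(no output)
```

View pics/v1.png

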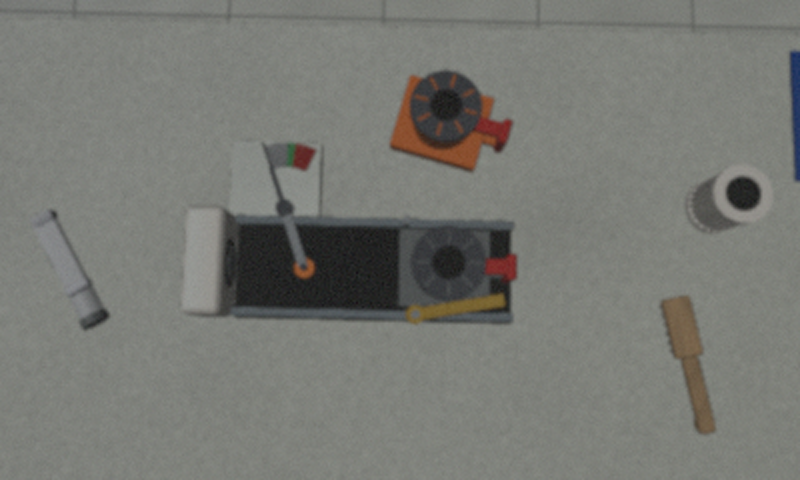

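View pics/v2.png

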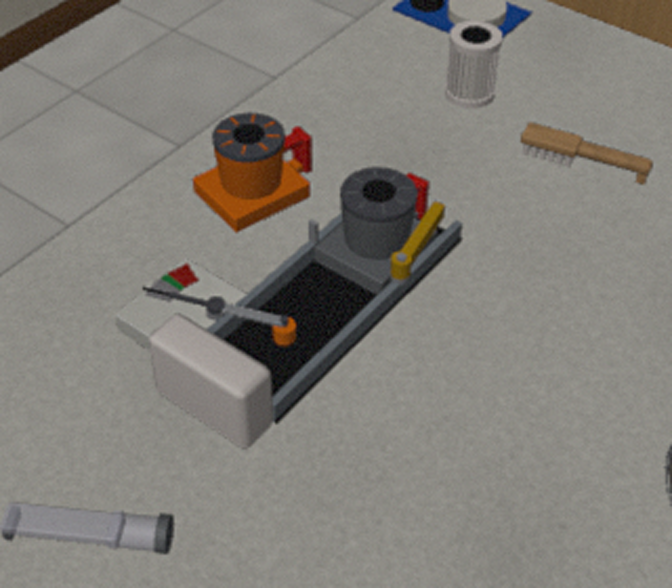

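Top view: the grey cup on the dock is at crop (448,262). The orange look-alike cup at (445,105) stands off the dock. The dock's +x runs to image left (world +y), and the yellow gate hinges at (415,314). The candidates for the cup are therefore the grey one at full pixel (221,304) and the orange one at (142,303). I choose the grey one. Next I fit the dock pose.

```bash
cat >> h.py <<'E'
def d2w(p,D):
    c,s=np.cos(D[2]),np.sin(D[2]); return np.array([D[0]+c*p[0]-s*p[1],D[1]+s*p[0]+c*p[1],p[2]])
def w2d(p,D):
    c,s=np.cos(D[2]),np.sin(D[2]); a,b=p[0]-D[0],p[1]-D[1]; return np.array([c*a+s*b,-s*a+c*b,p[2]])
E
python3 - <<'E'
from h import *
from scipy.optimize import least_squares
P=[('top',(-.21,-.072,.034),513,223),('top',(-.21,.072,.034),513,321),('top',(-.07,.066,.07),415,314),('top',(.119,-.082,.045),285,207),
('side',(-.07,.066,.07),402,258),('side',(.119,-.082,.045),215,306),('side',(-.21,.072,.034),462,228)]
C={k:get_calibration(k) for k in('top','side')}
def px(cam,u,v): return np.array([90+v/2,80+u/2]) if cam=='top' else np.array([100+v/2.1,120+u/2.1])
f=lambda D:np.concatenate([w2pix(c,d2w(p,D),C[c])-px(c,u,v) for c,p,u,v in P])
r=least_squares(f,[.58,.08,1.57],loss='soft_l1'); D=r.x; print(D,np.round(r.fun.reshape(-1,2),1).tolist() if len(r.fun)==14 else r.fun)
np.save('D.npy',D)
for n,cam,u,v,z in [('lid','top',450,262,.115),('lid','side',380,192,.118),('tip','top',504,299,.06),('handle top rear','top',517,266,.08),('roller','top',304,268,.04)]:
    print(n,np.round(w2d(pix2w(cam,*px(cam,u,v),z,C[cam]),D),3))
print(d2w((-.16,0,.2),D))
E
```

```text
[0.57366684 0.08217677 1.56613603] [[-0.7, 0.1], [0.8, -0.3], [0.4, -0.5], [0.2, -1.0], [-0.3, -0.4], [-1.3, 0.2], [-3.0, 0.6]]
lid [-0.115 -0.003  0.115]
lid [-0.109  0.002  0.118]
tip [-0.194  0.041  0.06 ]
handle top rear [-0.209 -0.004  0.08 ]
roller [0.086 0.003 0.04 ]
[ 0.5729212  -0.07782149  0.2       ]
```

Request:
{"name": "carry_out", "arguments": {
  "deltas": [
    [[-2.85,-4.56,0],-6.6],
    [[-5.7,-9.1,0],-13.3],
    [[-8.55,-13.7,0],-20],
    [[-11.4,-18.2,0],-26.5],
    [[-14.2,-22.8,0],-33],
    [[-17.1,-27.4,0],-40],
    [[-20,-31.9,0],-46.5],
    [[-22.8,-36.5,0],-53],
    [[-25.6,-41,0],-60],
    [[-28.5,-45.6,0],-66.4]
  ],
  "hand": 0
}}

```text
t: 2.35
eef_pos: [0.5739, -0.1766, 0.2486]
tool_rot: [0.0, 1.0, -0.001, 0.0]
contact_force: [-0.2, -0.2, -0.5]
gripper_width: 0.001
```

Run:
```python
from h import *
o=readout.get_obs(); print(o['t'],np.round(o['eef_pos'],4),np.round(o['tool_rot'],4),o['gripper_width'],np.round(o['contact_force'],2),np.round(o['q'],2))
c=get_calibration('wrist'); print(c['fov_y'],np.round(c['world_from_camera'],3).tolist())
D=np.load('D.npy'); print('dock',w2d(o['eef_pos'],D))
a=save('wrist','w0.png')
for p in [(-.21,-.072,.034),(-.21,.072,.034),(-.07,.066,.068),(.119,-.082,.045),(-.209,0,.08)]:
    r,q=w2pix('wrist',d2w(p,D),c); print(p,r,q)
    if 0<r<420 and 0<q<560: cv2.circle(a,(int(q),int(r)),4,(0,255,0),1)
cv2.imwrite('pics/w0a.png',a[:,:,::-1])
```

```text
2.35 [ 0.5739 -0.1766  0.2486] [ 2.e-04  1.e+00 -1.e-03  3.e-04] 0.0014738415407334648 [-0.2  -0.18 -0.54] [ 0.5   0.38 -0.39  1.72  0.16  1.07  0.05]
59.673326388208075 [[1.0, -0.002, -0.001, 0.573], [-0.002, -0.966, -0.26, -0.112], [-0.0, 0.26, -0.966, 0.373], [0.0, 0.0, 0.0, 1.0]]
dock [-0.25880747 -0.00148414  0.24856764]
(-0.21, -0.072, 0.034) 122.61741881179515 362.82544139122405
(-0.21, 0.072, 0.034) 122.26251936308432 203.92642970613258
(-0.07, 0.066, 0.068) -75.16718917487043 191.61774658234975
(0.119, -0.082, 0.045) -399.3566346444375 411.73484903316717
(-0.209, 0, 0.08) 123.97406203416143 283.30462811140734
```

View pics/w0a.png

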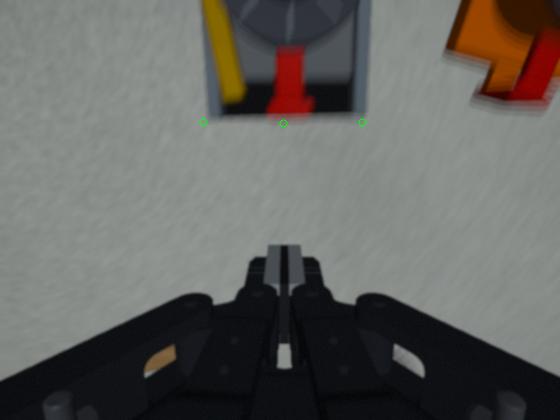

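The cup, gate and dock rear appear as expected, with the orange cup to the right at (510,60). My dock fit is off by about 5 px here, and the picture has motion blur. I'll take a wider, still wrist view over the dock to refine it.

Request:
{"name": "carry_out", "arguments": {
  "deltas": [
    [[0,-2,-3.5],0],
    [[0,-4,-7],0],
    [[0,-6,-10],0],
    [[0,-8,-13],0],
    [[0,-10,-16],0],
    [[0,-10,-16],0],
    [[0,-10,-16],0]
  ]
}}

```text
t: 3.28
eef_pos: [0.5759, -0.0691, 0.4087]
tool_rot: [-0.002, 1.0, 0.006, 0.002]
contact_force: [0.2, -0.9, 0.2]
gripper_width: 0.001
```

Run:
```python
from h import *
o=readout.get_obs(); print(o['t'],np.round(o['eef_pos'],4),np.round(o['joint_vel'],3))
c=get_calibration('wrist'); np.save('Tw1.npy',c['world_from_camera']); print(c['cx'],c['cy'])
D=np.load('D.npy')
a=save('wrist','w1.png')
for p in [(-.21,-.072,.034),(-.21,.072,.034),(-.07,.066,.068),(.119,-.082,.045),(.19,.072,.034)]:
    print(p,np.round(w2pix('wrist',d2w(p,D),c),1))
cv2.imwrite('pics/w1a.png',cv2.resize(a,None,fx=1.42,fy=1.42,interpolation=cv2.INTER_CUBIC)[:,:,::-1])
```

```text
3.275 [ 0.5759 -0.0691  0.4087] [ 0.009  0.013  0.009  0.014 -0.     0.002 -0.001]
283.8860295734649 202.80468450661914
(-0.21, -0.072, 0.034) [197.2 332.3]
(-0.21, 0.072, 0.034) [195.8 229.8]
(-0.07, 0.066, 0.068) [ 90.7 228.3]
(0.119, -0.082, 0.045) [-78.4 356.4]
(0.19, 0.072, 0.034) [-149.7  221.9]
```

View pics/w1a.png

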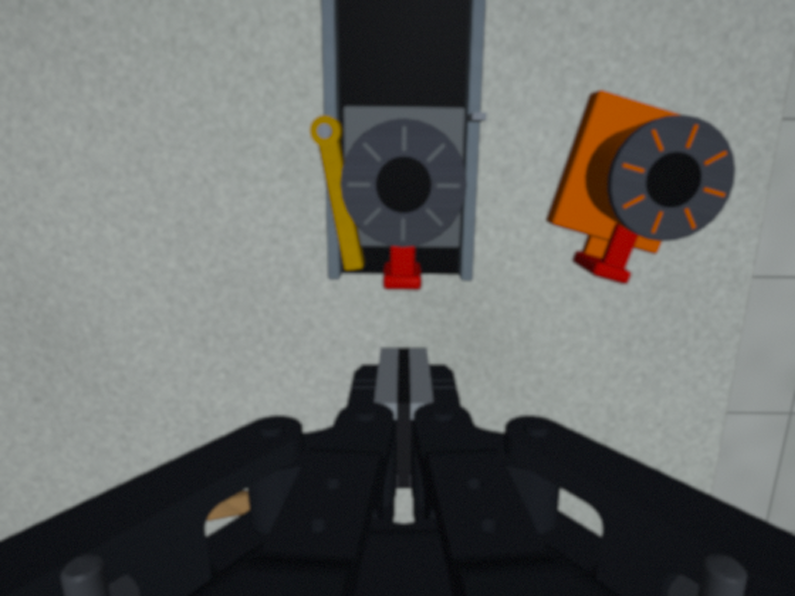

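Run:
```python
from h import *
c=get_calibration('wrist'); c['world_from_camera']=np.load('Tw1.npy'); D=np.load('D.npy')
for n,u,v,z in [('lid',404,183,.119),('footfront',404,107,.036),('handle rear top',402,280,.08),('handle bottom rear',402,288,.014),('handle rear top',402,288,.08),('tip',353,270,.068),('tipR',362,267,.068),('tipL',344,270,.068),('hinge',325,130,.068),('wallR',473,280,.034),('wallL',328,279,.034)]:
    print(n,np.round(w2d(pix2w('wrist',v/1.42,u/1.42,z,c),D)*1000,1))
```

```text
lid [-111.6   -2.8  119. ]
footfront [-48.8  -2.2  36. ]
handle rear top [-199.5   -2.6   80. ]
handle bottom rear [-224.4   -3.    14. ]
handle rear top [-207.    -2.7   80. ]
tip [-193.7   42.5   68. ]
tipR [-190.8   34.2   68. ]
tipL [-193.8   50.7   68. ]
hinge [-71.   65.3  68. ]
wallR [-209.9  -73.1   34. ]
wallL [-211.    70.4   34. ]
```

Request:
{"name": "carry_out", "arguments": {
  "deltas": [
    [[0,4,4],0.5],
    [[0,8,9],1],
    [[0,10.8,14],1],
    [[0,10.8,19],1],
    [[0,10.8,24],1],
    [[0,10.8,28],1],
    [[0,10.8,31],1],
    [[0,10.8,33],1],
    [[0,10.8,34.8],1],
    [[0,10.8,34.8],1]
  ]
}}

```text
t: 4.58
eef_pos: [0.5768, -0.1758, 0.0585]
tool_rot: [-0.003, 1.0, -0.003, 0.0]
contact_force: [0.5, 0.6, 0.3]
gripper_width: 0.002
```

Run:
```python
from h import *
o=readout.get_obs(); D=np.load('D.npy'); print(np.round(o['eef_pos'],4),np.round(o['tool_rot'],4),w2d(o['eef_pos'],D),np.round(o['contact_force'],2))
```

```text
[ 0.5768 -0.1758  0.0585] [-0.0025  1.     -0.0034  0.    ] [-0.25796218 -0.00438083  0.05851487] [0.55 0.59 0.27]
```

Request:
{"name": "carry_out", "arguments": {
  "deltas": [
    [[0,-1.5,0],0],
    [[0,-3,0],0],
    [[0,-4,0],0],
    [[0,-5,0],0],
    [[0,-6.2,0],0],
    [[0,-7.4,0],0],
    [[0,-8.6,0],0],
    [[0,-9.4,0],0],
    [[0,-10,0],0],
    [[0,-10,0],0]
  ]
}}

```text
t: 5.82
eef_pos: [0.578, -0.0756, 0.0595]
tool_rot: [-0.002, 1.0, -0.003, 0.001]
contact_force: [0.4, -2.9, 2.3]
gripper_width: 0.004
```

Run:
```python
from h import *
o=readout.get_obs(); D=np.load('D.npy'); print(np.round(o['eef_pos'],4),np.round(o['tool_rot'],4),w2d(o['eef_pos'],D),np.round(o['contact_force'],2))
a=save('side','side1.png'); b=save('top','top1.png')
v=np.hstack([cv2.resize(a[160:320,170:340],None,fx=2.3,fy=2.3,interpolation=cv2.INTER_CUBIC),cv2.resize(b[140:300,170:340],None,fx=2.3,fy=2.3,interpolation=cv2.INTER_CUBIC)])
cv2.imwrite('pics/v4.png',v[:,:,::-1])
```

```text
[ 0.578  -0.0756  0.0595] [-2.3e-03  1.0e+00 -3.2e-03  6.0e-04] [-0.15779384 -0.00503064  0.05950326] [ 0.43 -2.94  2.34]
```

View pics/v4.png

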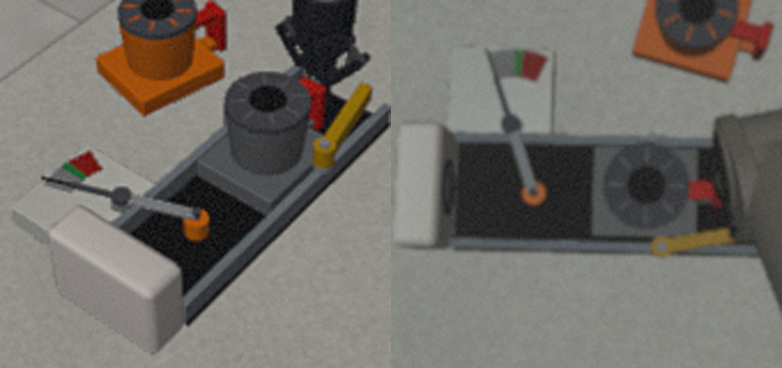

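The side and top views show the cup sliding, the handle pressed by the closed fingers, and the lever still free (pointer in grey). I'll push on to about 20 mm short of the target, then measure.

Request:
{"name": "carry_out", "arguments": {
  "deltas": [
    [[0,-1,0],0],
    [[0,-2,0],0],
    [[0,-3,0],0],
    [[0,-4,0],0],
    [[0,-5,0],0],
    [[0,-6,0],0],
    [[0,-6.7,0],0],
    [[0,-7.2,0],0],
    [[0,-7.5,0],0],
    [[0,-7.5,0],0]
  ]
}}

```text
t: 7.18
eef_pos: [0.5783, -0.0003, 0.0597]
tool_rot: [-0.003, 1.0, -0.003, 0.0]
contact_force: [-0.2, -2.1, -0.2]
gripper_width: 0.005
```

Run:
```python
from h import *
o=readout.get_obs(); D=np.load('D.npy'); print(np.round(o['eef_pos'],4),np.round(o['tool_rot'],4),w2d(o['eef_pos'],D),np.round(o['contact_force'],2))
a=save('side','side2.png'); b=save('top','top2.png')
for cam in('top','side'):
  for q,z in (('cup_mid',.063),('roller',.027)):
    for r in models.spot_in(q,cam)[:2]: print(cam,q,round(r['score'],2),np.round(r['centre'],1),np.round(w2d(pix2w(cam,*r['centre'],z),D)*1000))
v=np.hstack([cv2.resize(a[180:300,170:300],None,fx=3,fy=3,interpolation=cv2.INTER_CUBIC),cv2.resize(b[150:270,170:300],None,fx=3,fy=3,interpolation=cv2.INTER_CUBIC)])
cv2.imwrite('pics/v5.png',v[:,:,::-1])
```

```text
[ 5.783e-01 -3.000e-04  5.970e-02] [-2.8e-03  1.0e+00 -3.3e-03  4.0e-04] [-0.08244285 -0.00506142  0.05965305] [-0.19 -2.06 -0.18]
top cup_mid 0.89 [149.4 302.9] [-109. -213.   63.]
top cup_mid 0.64 [224.1 116.9] [403.  14.  63.]
top roller 0.57 [205.7 222. ] [118. -50.  27.]
side cup_mid 0.84 [235.1 269.7] [30.  4. 63.]
side cup_mid 0.79 [184.4 240.1] [ -77. -190.   63.]
side roller 0.93 [251.4 238.9] [ 99. -44.  27.]
```

View pics/v5.png

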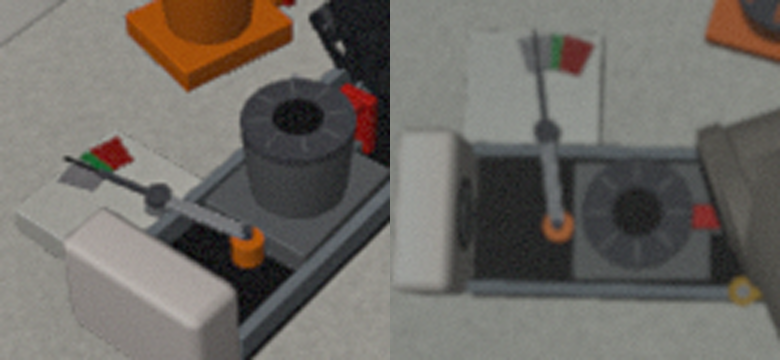

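The pointer is near the grey/green boundary. Arm lean gives a lever angle of about 0.20–0.22, so the cup is at about 27 mm, and the TCP agrees with 26 mm. I'll push 14 mm slowly and measure again.

Request:
{"name": "carry_out", "arguments": {
  "deltas": [
    [[0,-0.4,0],0],
    [[0,-0.8,0],0],
    [[0,-1.1,0],0],
    [[0,-1.3,0],0],
    [[0,-1.4,0],0],
    [[0,-1.4,0],0],
    [[0,-1.4,0],0]
  ]
}}

```text
t: 8.35
eef_pos: [0.5785, 0.0137, 0.0598]
tool_rot: [-0.003, 1.0, -0.003, 0.001]
contact_force: [0.9, -3.7, -0.5]
gripper_width: 0.003
```

Run:
```python
from h import *
o=readout.get_obs(); D=np.load('D.npy'); print(w2d(o['eef_pos'],D),np.round(o['contact_force'],2))
fr=[read_camera('top').astype(float) for _ in range(4)]; b=np.mean(fr,0).astype(np.uint8)
fa=[read_camera('side').astype(float) for _ in range(4)]; a=np.mean(fa,0).astype(np.uint8)
c=get_calibration('top')
def roll(im,cam):
    h=cv2.cvtColor(im,cv2.COLOR_RGB2HSV); m=((h[...,0]>5)&(h[...,0]<18)&(h[...,1]>150)&(h[...,2]>110)).astype(np.uint8)
    n,l,s,ce=cv2.connectedComponentsWithStats(m)
    for i in range(1,n):
        if s[i,4]>5: print(cam,s[i],ce[i],np.round(w2d(pix2w(cam,ce[i][1],ce[i][0],.038),D)*1000,1))
for n in('top0','top1','top2'): print(n); roll(cv2.imread(f'pics/{n}.png')[:,:,::-1].copy(),'top')
print('now'); roll(b,'top'); 
v=np.hstack([cv2.resize(a[180:300,170:300],None,fx=3,fy=3,interpolation=cv2.INTER_CUBIC),cv2.resize(b[150:270,170:300],None,fx=3,fy=3,interpolation=cv2.INTER_CUBIC)])
cv2.imwrite('pics/v6.png',v[:,:,::-1])
```

```text
[-0.06849014 -0.00519798  0.05981053] [ 0.85 -3.67 -0.46]
top0
top [276 129  52  45 499] [297.43286573 159.20841683] [ -95.4 -190.1   38. ]
top [321 139   5  10  32] [322.75    142.90625] [-168.1 -240.7   38. ]
top [228 220   9   9  37] [232.45945946 224.97297297] [85.   5.7 38. ]
top1
top [276 129  52  45 520] [297.54230769 159.34807692] [ -95.7 -189.7   38. ]
top [321 139   5  10  35] [322.68571429 143.14285714] [-167.9 -239.9   38. ]
top [227 220  10   9  39] [232.43589744 224.82051282] [85.1  5.3 38. ]
top2
top [276 129  52  45 509] [297.65815324 159.38899804] [ -96.  -189.6   38. ]
top [321 139   5  10  34] [322.52941176 143.26470588] [-167.5 -239.6   38. ]
top [221 222  10   8  35] [226.11428571 226.51428571] [102.8  10.6  38. ]
now
top [276 129  52  45 519] [297.43737958 159.24084778] [ -95.4 -190.    38. ]
top [321 139   5  10  36] [322.63888889 143.16666667] [-167.8 -239.9   38. ]
top [216 222   9   8  31] [220.87096774 226.67741935] [117.6  11.4  38. ]
```

View pics/v6.png

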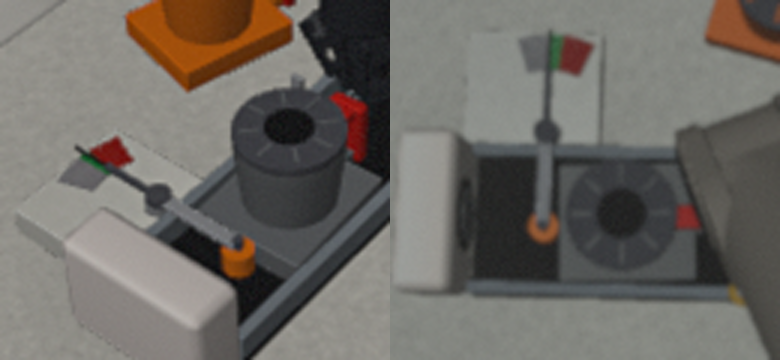

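Roller colour measurement, offset-corrected against the free position, puts the cup at 41–41.6 mm, and the TCP gives about 41 mm. The pointer is just in the green, near (550,50). I'll push the remaining 4 mm.

Request:
{"name": "carry_out", "arguments": {
  "deltas": [
    [[0,-0.2,0],0],
    [[0,-0.35,0],0],
    [[0,-0.4,0],0],
    [[0,-0.4,0],0],
    [[0,-0.4,0],0]
  ]
}}

```text
t: 9.38
eef_pos: [0.5786, 0.0178, 0.0598]
tool_rot: [-0.003, 1.0, -0.003, 0.001]
contact_force: [0.4, -3.6, -1.2]
gripper_width: -0.001
```

Request:
{"name": "carry_out", "arguments": {
  "deltas": [
    [[0,0.5,0],0],
    [[0,1.5,0],0],
    [[0,3,0],0],
    [[0,5,0],0],
    [[0,6,-2],0],
    [[0,6,-6],0],
    [[0,6,-10],0],
    [[0,6,-10],0]
  ]
}}

```text
t: 10.38
eef_pos: [0.5807, -0.0431, 0.1643]
tool_rot: [-0.003, 1.0, -0.004, 0.005]
contact_force: [0.6, 0.2, -0.0]
gripper_width: 0.0
```

Run:
```python
from h import *
o=readout.get_obs(); D=np.load('D.npy'); print(np.round(o['eef_pos'],4),np.round(o['tool_rot'],4),w2d(o['eef_pos'],D),np.round(o['contact_force'],2))
b=np.mean([read_camera('top').astype(float) for _ in range(4)],0).astype(np.uint8)
a=np.mean([read_camera('side').astype(float) for _ in range(2)],0).astype(np.uint8)
h=cv2.cvtColor(b,cv2.COLOR_RGB2HSV); m=((h[...,0]>5)&(h[...,0]<18)&(h[...,1]>150)&(h[...,2]>110)).astype(np.uint8)
n,l,s,ce=cv2.connectedComponentsWithStats(m)
for i in range(1,n):
    if s[i,4]>5: print(s[i],np.round(w2d(pix2w('top',ce[i][1],ce[i][0],.038),D)*1000,1))
v=np.hstack([cv2.resize(a[180:300,170:330],None,fx=2.4,fy=2.4,interpolation=cv2.INTER_CUBIC),cv2.resize(b[150:270,170:340],None,fx=2.4,fy=2.4,interpolation=cv2.INTER_CUBIC)])
cv2.imwrite('pics/v7.png',v[:,:,::-1])
```

```text
[ 0.5807 -0.0431  0.1643] [-0.0029  1.     -0.0036  0.0045] [-0.12526954 -0.00757069  0.16432676] [ 0.64  0.2  -0.02]
[276 129  52  45 516] [ -95.8 -189.6   38. ]
[321 139   5  10  36] [-167.8 -239.9   38. ]
[215 223   9   7  35] [122.4  12.   38. ]
```

View pics/v7.png

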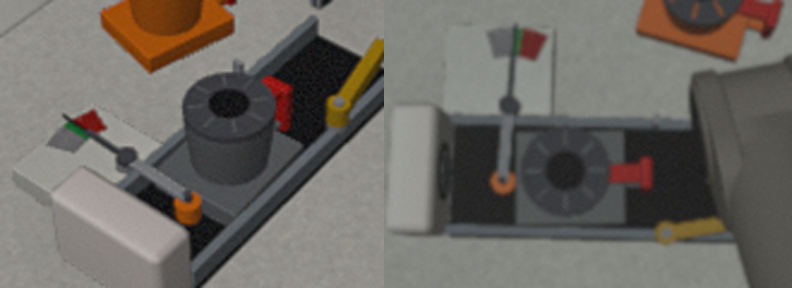

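The roller correction puts the released cup at about 45–46 mm, with the pointer inside the green. Next is the gate: go to its outer side and descend.

Request:
{"name": "carry_out", "arguments": {
  "deltas": [
    [[-3,1.5,0],0],
    [[-6,3,0],0],
    [[-9,4.5,0],0],
    [[-10.3,4.6,0],0],
    [[-10.3,4.6,1],0],
    [[-10.3,4.6,4],0],
    [[-10.3,4.6,7],0],
    [[-10.3,4.6,9.3],0],
    [[-10.3,4.6,10],0],
    [[-10.3,4.6,10],0]
  ]
}}

```text
t: 11.92
eef_pos: [0.4745, -0.0869, 0.058]
tool_rot: [-0.003, 1.0, -0.003, -0.001]
contact_force: [0.9, 0.5, -0.0]
gripper_width: -0.005
```

```bash
cat > gate.py <<'E'
from h import *
import sys
from scipy.spatial.transform import Rotation as R
def plan(thetas,rs,extra=0.0):
    o=readout.get_obs(); D=np.load('D.npy'); w,x,y,z=o['tool_rot']; M=R.from_quat([x,y,z,w]).as_matrix()
    print('dock',np.round(w2d(o['eef_pos'],D)*1000,1),'yaw',np.degrees(np.arctan2(M[1,0],M[0,0])),np.round(o['contact_force'],1),o['t'])
    for t,r in zip(thetas,rs):
        n=np.array([np.sin(t),-np.cos(t)]); p=np.array([-.07-r*np.cos(t),.066-r*np.sin(t)])-n*(.009+.013*np.sin(t)+.0145*np.cos(t)-extra)
        print(round(t,2),np.round(p*1000,1),np.round(M.T@(d2w((*p,.063),D)-o['eef_pos'])*100,2))
E
python3 -c "
from gate import *
plan(np.linspace(.19,1.5708,17),np.linspace(.095,.08,17))"
```

```text
dock [-169.5   98.4   58. ] yaw -0.32061274257506817 [ 0.9  0.5 -0. ] 11.925
0.19 [-168.1   73.3] [ 2.51 -0.14 -0.5 ]
0.28 [-167.7   65.8] [ 3.26 -0.19 -0.5 ]
0.36 [-166.7   58.4] [ 4.   -0.29 -0.5 ]
0.45 [-165.1   51. ] [ 4.74 -0.45 -0.5 ]
0.54 [-162.8   43.6] [ 5.48 -0.68 -0.5 ]
0.62 [-159.9   36.5] [ 6.19 -0.97 -0.5 ]
0.71 [-156.4   29.5] [ 6.89 -1.32 -0.5 ]
0.79 [-152.3   22.9] [ 7.55 -1.73 -0.5 ]
0.88 [-147.5   16.5] [ 8.18 -2.21 -0.5 ]
0.97 [-142.2   10.6] [ 8.77 -2.75 -0.49]
1.05 [-136.3    5.2] [ 9.32 -3.34 -0.49]
1.14 [-129.8    0.3] [ 9.8  -3.98 -0.49]
1.23 [-122.9   -4. ] [10.23 -4.67 -0.48]
1.31 [-115.6   -7.6] [10.59 -5.4  -0.48]
1.4 [-108.   -10.5] [10.88 -6.17 -0.47]
1.48 [-100.1  -12.6] [11.1  -6.96 -0.47]
1.57 [-92. -14.] [11.23 -7.77 -0.46]
```

Request:
{"name": "carry_out", "arguments": {
  "deltas": [
    [[1.3,-0.1,-0.5],0],
    [[2.5,-0.15,-0.5],0],
    [[3.25,-0.2,-0.5],0],
    [[4,-0.3,-0.5],0],
    [[4.75,-0.45,-0.5],0],
    [[5.5,-0.7,-0.5],0],
    [[6.2,-1,-0.5],0],
    [[6.9,-1.3,-0.5],0],
    [[7.55,-1.7,-0.5],0],
    [[8.2,-2.2,-0.5],0]
  ]
}}

```text
t: 13.18
eef_pos: [0.5569, -0.0651, 0.063]
tool_rot: [-0.003, 1.0, -0.003, -0.001]
contact_force: [-0.4, -0.3, -1.1]
gripper_width: 0.002
```

```bash
python3 -c "
from gate import *
plan(np.linspace(.97,1.5708,8),np.linspace(.086,.08,8))
a=save('side','side8.png');b=save('top','top8.png')
v=np.hstack([cv2.resize(a[170:290,190:350],None,fx=2.4,fy=2.4,interpolation=cv2.INTER_CUBIC),cv2.resize(b[150:270,200:370],None,fx=2.4,fy=2.4,interpolation=cv2.INTER_CUBIC)])
cv2.imwrite('pics/v8.png',v[:,:,::-1])"
```

```text
dock [-147.4   16.    63. ] yaw -0.32584203931355293 [-0.4 -0.3 -1.1] 13.175
0.97 [-141.6   10.8] [ 0.52 -0.57  0.  ]
1.06 [-135.8    5.4] [ 1.06 -1.16  0.01]
1.14 [-129.5    0.5] [ 1.55 -1.79  0.01]
1.23 [-122.7   -3.8] [ 1.98 -2.47  0.01]
1.31 [-115.5   -7.4] [ 2.34 -3.2   0.02]
1.4 [-107.9  -10.4] [ 2.64 -3.95  0.02]
1.48 [-100.   -12.6] [ 2.86 -4.74  0.03]
1.57 [-92. -14.] [ 3.   -5.54  0.03]
```

View pics/v8.png

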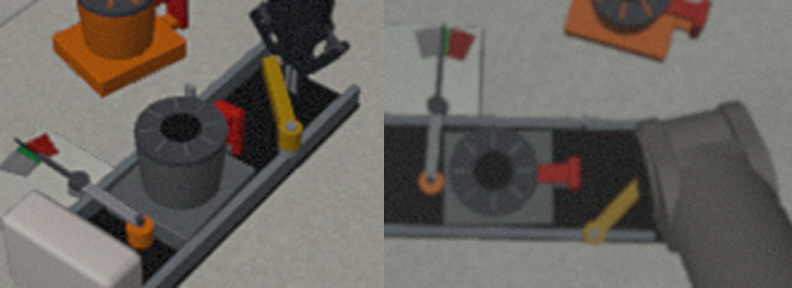

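The gate follows the fingers and is now at about 0.9 rad. The pointer is still in the green. Continuing.

Request:
{"name": "carry_out", "arguments": {
  "deltas": [
    [[0.5,-0.55,0],0],
    [[1.05,-1.15,0],0],
    [[1.55,-1.8,0],0],
    [[2,-2.45,0],0],
    [[2.35,-3.2,0],0],
    [[2.65,-3.95,0],0],
    [[2.85,-4.5,0],0],
    [[2.95,-5,0],0],
    [[3,-5.3,0],0],
    [[3,-5.4,0],0]
  ]
}}

```text
t: 14.52
eef_pos: [0.5881, -0.0104, 0.0636]
tool_rot: [-0.004, 1.0, -0.002, 0.0]
contact_force: [0.2, -0.7, 0.2]
gripper_width: 0.001
```

Request:
{"name": "carry_out", "arguments": {
  "deltas": [
    [[0,-0.1,0],0],
    [[0,-0.2,0],0],
    [[0,-0.2,0],0]
  ]
}}

```text
t: 14.9
eef_pos: [0.5882, -0.0084, 0.0637]
tool_rot: [-0.004, 1.0, -0.002, 0.0]
contact_force: [0.4, -0.7, -0.0]
gripper_width: 0.003
```

```bash
python3 -c "
from gate import *
plan([1.5708],[.08])
a=save('side','side9.png');b=save('top','top9.png')
v=np.hstack([cv2.resize(a[170:290,190:320],None,fx=3,fy=3,interpolation=cv2.INTER_CUBIC),cv2.resize(b[150:270,200:330],None,fx=3,fy=3,interpolation=cv2.INTER_CUBIC)])
cv2.imwrite('pics/v9.png',v[:,:,::-1])"
```

```text
dock [-90.5 -14.9  63.7] yaw -0.25556672176599654 [ 0.4 -0.7 -0. ] 14.9
1.57 [-92. -14.] [-0.09  0.15  0.07]
```

View pics/v9.png

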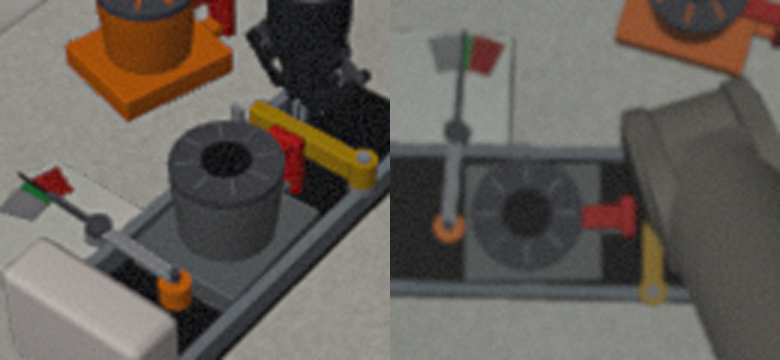

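Force is only 0.7 N, which is hinge friction alone, so the stop isn't reached yet. I'll nudge on in small steps.

Request:
{"name": "carry_out", "arguments": {
  "deltas": [
    [[0,-0.1,0],0],
    [[0,-0.15,0],0],
    [[0,-0.15,0],0]
  ]
}}

```text
t: 15.38
eef_pos: [0.5882, -0.0081, 0.0637]
tool_rot: [-0.003, 1.0, -0.003, 0.0]
contact_force: [0.9, -5.6, -0.6]
gripper_width: -0.001
```

Request:
{"name": "carry_out", "arguments": {
  "deltas": [
    [[0,-0.1,0],0],
    [[0,-0.15,0],0],
    [[0,-0.15,0],0]
  ]
}}

```text
t: 15.75
eef_pos: [0.5881, -0.0081, 0.0637]
tool_rot: [-0.002, 1.0, -0.003, 0.0]
contact_force: [-0.0, -6.7, 0.9]
gripper_width: -0.002
```

The position stalls at dock x ≈ -90 mm while force rises to 6–7 N, so the gate is at its stop. Retracting backward, then up.

Request:
{"name": "carry_out", "arguments": {
  "deltas": [
    [[0,0.5,0],0],
    [[0,1.5,0],0],
    [[0,3,0],0],
    [[0,5,0],0],
    [[0,7,-2],0],
    [[0,9,-6],0],
    [[0,13,-11],0],
    [[0,18,-15],0],
    [[0,20,-18],0],
    [[0,20,-18],0]
  ]
}}

```text
t: 17.0
eef_pos: [0.5873, -0.2137, 0.2457]
tool_rot: [-0.001, 1.0, -0.006, 0.003]
contact_force: [0.8, -0.2, -1.7]
gripper_width: -0.002
```

Run:
```python
from h import *
o=readout.get_obs(); D=np.load('D.npy'); print(o['t'],np.round(o['eef_pos'],3),np.round(o['contact_force'],2))
b=np.mean([read_camera('top').astype(float) for _ in range(4)],0).astype(np.uint8)
a=np.mean([read_camera('side').astype(float) for _ in range(4)],0).astype(np.uint8)
h=cv2.cvtColor(b,cv2.COLOR_RGB2HSV)
m=((h[...,0]>5)&(h[...,0]<18)&(h[...,1]>150)&(h[...,2]>110)).astype(np.uint8)
n,l,s,ce=cv2.connectedComponentsWithStats(m)
for i in range(1,n):
    if s[i,4]>5: print('orange',s[i,4],np.round(w2d(pix2w('top',ce[i][1],ce[i][0],.038),D)*1000,1))
m=((h[...,0]>18)&(h[...,0]<32)&(h[...,1]>120)); ys,xs=np.nonzero(m); k=(xs>200)&(xs<330)&(ys>180)&(ys<270); ys,xs=ys[k],xs[k]
P=np.array([w2d(pix2w('top',r,c,.068),D)[:2] for r,c in zip(ys,xs)]); u=np.linalg.svd(P-P.mean(0))[2][0]
print('bar',len(P),P.mean(0),'angle from dock y deg',np.degrees(np.arctan(u[0]/u[1])))
for q,z in (('cartridge_mid',.055),('brush_mid',.02),('nozzle_mid',.02)):
    models.spot_in(q,'side'); r=models.spot_in(q,'side')[:1]
    if r: print(q,np.round(r[0]['centre']))
v=np.hstack([cv2.resize(a[170:290,180:310],None,fx=3,fy=3,interpolation=cv2.INTER_CUBIC),cv2.resize(b[150:270,190:320],None,fx=3,fy=3,interpolation=cv2.INTER_CUBIC)])
cv2.imwrite('pics/v10.png',v[:,:,::-1])
```

```text
17.0 [ 0.587 -0.214  0.246] [ 0.78 -0.18 -1.66]
orange 517 [ -95.9 -189.6   38. ]
orange 36 [-167.8 -239.9   38. ]
orange 37 [122.2  12.1  38. ]
bar 317 [-0.06968934  0.00456071] angle from dock y deg 0.3279907582721077
cartridge_mid [136. 343.]
brush_mid [170. 390.]
nozzle_mid [348. 164.]
```

View pics/v10.png

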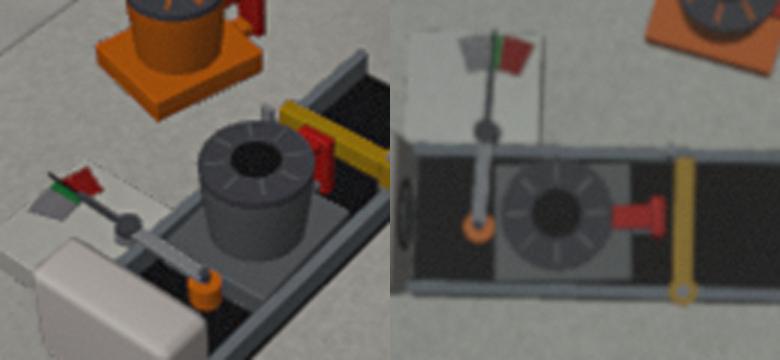

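The bar is square across to within 0.3°, the pointer is in the green (θ ≈ 0.40–0.41), and the arm is clear.

```bash
python3 -c "
from station import bot; print(bot.hand_in())"
```

```text
the job is handed in; nothing more can be done
None
```

I slid the grey cup along the dock with the closed fingers behind its handle, without lifting it. I then backed off, swung the gate shut from its outer side and handed the job in at about 17 s.

**Cup and switch:**
- After the arm withdrew, the pointer stood in the green.
- The arm and pointer tilt gave a lever angle of about 0.40 rad, which puts the cup at 44–45 mm. The roller colour fix gave about 46 mm. The two disagree by 1–2 mm, but both are inside the 40–50 mm green range.
- The roller position was unchanged by closing the gate (122.4 mm before, 122.2 mm after).

**Gate:** The fingers stalled against the stop at 6–7 N. The bar then measured square across the channel to within 0.3°.

**Bystanders:** The cartridge, brush and nozzle were found at the same pixels as at the start, to within 4 px, which is about the networks' scatter. The orange look-alike cup did not move.

No check failed.

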